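# Latch a vial in its clamp and hold the tweezers ready at the green mark

## Task

Lock the blue-stoppered vial by pressing the red knob of the clamp's sprung lever down until its catch holds it, and let go of it. Then pick the sprung tweezers up off the white rest and squeeze them until the red pointer stands in the green band of their gauge (tip gap about 14 mm), never letting the tips shut on each other. Finish while holding them so, level and still, with the tips straight above the vial's stopper and a few centimetres clear of it; do not put them down, and leave the other labware where it stands.

Things in the scene. Friction and masses are not known exactly. Their poses are not given: they have to be found in the camera images.
- vial_clamp: Fixed clamp, grey base 200 x 70 x 12 mm spanning x -118 to +82 mm. Origin: bench level, below the lever's pivot (62 mm up, between two 72 mm high posts). +x runs from the pivot to the vial (its axis at x = 45 mm), -x to the lever's knob; z up. The brass spring catch with its roller stands at x = -106 mm, 57 mm high: do not press there.
- lever (a joint): Sprung steel lever hinged about the clamp's y axis. 0 = released, knob raised; grows (rad) as the knob is pressed. A roller catch snaps over it and holds it level at about 0.38; end stop 0.42. Press to the stop, then let go: it settles at 0.38. Not caught, it springs back up. Pressing takes 1 to 2 N until the roller is met at about 0.26, then about 10 N to pass it.
- lever_knob (a point): Centre of the top of the round red press knob (26 mm across) on the lever. In the clamp's frame it lies at x = -65 mm, 101 mm above the bench when released, and moves on an arc about the pivot to x = -75 mm, 74 mm high when latched (71 mm at the end stop). From above, press down along that arc (straight down also works).
- vial: Clear glass vial, 24 mm across, standing loosely in the clamp's socket, which is 12 mm above the bench. Origin: centre of its underside; z up; total height with blue stopper 60 mm.
- vial_top (a point): Centre of the top of the vial's blue stopper (17 mm across), 72 mm above the bench.
- tweezer_rest: Fixed white rest, plate 190 x 90 x 5 mm with two cross bars (each 14 mm wide along x, 80 mm long along y, tops 22 mm above the bench, centred at x = -62 and +63 mm). Origin: centre of its underside; z up. The tweezers start lying on the bars along its x axis, tips towards +x.
- tweezers: Sprung steel tweezers, 59 g, lying flat, underside 22 mm above the bench; the 10 mm high blades move level, mirror-wise. Origin: underside, centre line, at the blades' pivots. +x to the tips (x = 150 mm; heel ends at -28), y across, z up. Mass centre near x = 60. White gauge strip across the top at x = 124; the red pointer on the -y blade crosses it; its green band marks tip gaps 10 to 18 mm.
- tweezer_grip (a point): Grip point: on the centre line between the two blue finger pads, at x = 95 mm of the tweezers, 7 mm above their underside. Pads 32 mm long (x), 14 mm high. Squeeze across y. Over the pads' outer faces: 38 mm open, 22 mm at a tip gap of 14 mm (faces then parallel), 13 mm with tips shut; each mm of squeeze closes the tips 1.6 mm.
- blade_left (a joint): Squeeze of the tweezers: angle in rad by which each blade has been squeezed in (the other blade follows equally). 0 = open, tip gap 40 mm; gap = 40 mm - 300 mm x value, so 0.087 = 14 mm (middle of the green band), 0.073 = 18 mm, 0.100 = 10 mm, 0.133 = tips shut. Spring force at the pads about 3 N open, 8 N at the mark, 10 N shut.
- tip_left (a point): Inner face of the tip of the +y blade, 5 mm above the underside of the tweezers.
- tip_right (a point): Inner face of the tip of the -y blade. The distance between the two tip points is the tip gap.
- tweezer_tips (a point): Point midway between the two tips, 150 mm from the tweezers' origin along +x, 55 mm beyond the grip point, 5 mm above the underside.
- spare_vial_a: Bystander: white-capped glass vial, 24 mm across, 50 mm tall, standing on the bench; origin at the centre of its underside. Leave alone.
- spare_vial_b: Bystander: grey-capped glass vial, 24 mm across, 50 mm tall, standing on the bench; origin at the centre of its underside. Leave alone.
- wash_bottle: Bystander: green wash bottle, 74 mm across, 205 mm tall with its spout, standing on the bench; origin at the centre of its underside. Leave alone.
- flask_a: Bystander: conical glass flask, 86 mm across the foot, 148 mm tall, standing on the bench; origin at the centre of its underside. Leave alone.
- funnel: Bystander: violet funnel standing mouth down, 110 mm across, 105 mm tall, standing on the bench; origin at the centre of its underside. Leave alone.
- carton: Bystander: small white carton, 75 x 45 x 22 mm, standing on the bench; origin at the centre of its underside. Leave alone.
- amber_jar: Bystander: amber jar, 56 mm across, about 85 mm tall, standing on the bench; origin at the centre of its underside. Leave alone.
There are look-alikes about, which are no part of the job. Leave any turquoise look-alike of the vial_clamp alone. What is shaped like the tweezers but turquoise is not meant.

How it is judged:
By the outcome, as a careful person would: the job done as asked, in the order asked, and still so for the second after the job is handed in, while the arm keeps its last pose, push and grip.
It also fails if it takes over 51 s, if anything falls off the work surface, if the arm or the gripper's body presses on something with over 40 N, if the wrist force passes 120 N, or if a joint passes its speed limit or range.

## Robot

A 6-joint arm with a two-finger parallel gripper is mounted at the origin on the work surface. World frame = base frame: x ahead of the robot, y to its left, z up, the work surface at z = 0. Lengths are in m, angles in degrees, forces in N, time in s.
With the tool pointing down it reaches from about 0.35 to 0.875 m from the base axis. Payload 4.2 kg.
Tool frame: the origin (TCP) lies midway between the tips of the shut fingers; the grasp point (between the pads) lies 19 mm behind it; x points along the fingers, y is the direction in which the jaws open and shut, and the axes are right-handed (so a half turn about x gives the same grasp; the last joint's range is limited). The gripper opens to 87 mm and grips with 3 to 60 N. Pads are 19 mm wide; open, the fingers measure 117 mm over their backs; the gripper's body (75 mm by 190 mm) begins 51 mm behind the grasp point.
Start: joints at [14.817, 22.042, 0.453, 0, -68.411, -14.817], TCP at [0.625, 0, 0.223] pointing down, gripper open.
Joint ranges: [-179.83, 179.83], [-69.29, 118.12], [-61.27, 80.66], [-181.25, 117.63], [-171.15, -9.14], [-177.46, 177.46]. Speed limits (degrees/s): [159.86, 159.86, 180, 180, 180, 180].

## Interface

Orientations are given as a 3x3 rotation matrix whose columns are the frame's x, y, z axes.
In Python, from station import r gives the robot as it stands.
- The arm moves only by the tool play_rows, never from a script. Its argument "plan" is a list that holds one entry, the list of rows, each a list of 6 numbers: the shift along the tool's x, y, z in cm, then the turn, a rotation vector about the tool's x, y, z in units of 10 degrees (1.0 is 10 degrees). A call has 1 to 5 rows; each row is the pose to reach, as a shift and turn from the pose commanded when the call began, along the tool's axes at that moment; what a row does not reach only later rows make up. A row lasts 1/8 s, in which the tool goes at most 62.5 mm and 10.7 degrees, less where a joint would pass 70% of its speed; a pose out of reach is approached as far as the arm can. A call with a gripper value outside its range is refused whole. "hand" is the opening, from 0 (shut) to 1 (fully open), set as the call begins (left out, the last holds). The fingers move at their own pace and stop on an object; the grip force is fixed at half the most. Time passes only in rows, so rows that repeat a pose let the fingers close. It gives the time, the measured TCP pose, the force and the opening at its end, in the units of the state.
- r.sense(): the state, without advancing time (a new reading comes with each control period).
- r.capture(name): name is "scene" or "side" or "wrist"; returns (picture, depth): 480x640x3 uint8, blue, green, red; 480x640 float32, m along the optical axis (not along the pixel's ray), 0 where there is no reading.
- r.get_calibration(name): a dict with "vfov" (degrees; the focal length in pixels is half the picture's height over the tangent of half this angle, whatever the lens; pixels are square), "cx", "cy" (the principal point, pixels), "rvec" (rotation vector, rad) and "tvec" (3), from world to camera coordinates, as OpenCV has them. Camera axes: x right, y down, z forward; pixel columns grow to the right and rows downward; lengths in m; the calibration is good to about 2 mm. A picture is of the moment at which its call begins: read the wrist's pose just before it. get_calibration takes no time and is no camera call; for the wrist camera it gives the pose at the moment of the call.
- r.finish_job(): hands the job in, once; it reports no verdict.
The state is a dict: "time_s": time; "joints": joint angles; "joint_velocities": joint speeds; "effort": joint torques, N m; "tcp_pos": TCP position; "ee_rot": TCP orientation; "wrist_force": force on the tool from outside, world axes, zero at the start; "moment": the same for the moment, N m; "gripper_width": opening from 0.0 (shut) to 1.0 (fully open).
Only numpy, scipy, OpenCV 4.12 (cv2) and the standard library are available. Lean on these libraries where they do the work, as an engineer would, in place of code of your own. Each camera call takes 0.05 s, during which the arm holds its last target.

## Working session

There is one attempt and no reset: what is moved stays moved. The work goes in short steps, Python scripts to look and compute and a tool call to move; the robot and the scene stay as the last step left them, time stands still between calls to the robot, and variables do not carry over. Pictures are saved under pics/ and viewed, and the job is handed in when it is done.

Besides the shell and the picture viewer there is one more tool, called after "Call:" by a JSON object that holds its "fn" and its "kwargs", one argument or row to a line. play_rows: Moves the arm, as the interface text tells. Its arguments: {"type":"object","properties":{"plan":{"type":"array","items":{"type":"array","items":{"type":"array","items":{"type":"number"}}}},"hand":{"type":"number"}},"required":["plan"]}

```bash
ls; mkdir -p pics
cat > h.py <<'E'
import numpy as np, cv2
from station import r
def K(c):
    f=240/np.tan(np.radians(c['vfov'])/2); return np.array([[f,0,c['cx']],[0,f,c['cy']],[0,0,1.]])
def ray(c,u,v):
    R=cv2.Rodrigues(np.array(c['rvec'],float))[0]; t=np.array(c['tvec'],float).ravel()
    d=R.T@np.linalg.inv(K(c))@np.array([u,v,1.]); return -R.T@t,d
def onz(c,u,v,z):
    o,d=ray(c,u,v); return o+d*(z-o[2])/d[2]
def dep(c,u,v,dd):
    o,d=ray(c,u,v); return o+d*dd
def proj(c,p):
    return cv2.projectPoints(np.array(p,float).reshape(-1,3),np.array(c['rvec'],float),np.array(c['tvec'],float),K(c),None)[0].reshape(-1,2)
def tri(c1,p1,c2,p2):
    o1,d1=ray(c1,*p1);o2,d2=ray(c2,*p2)
    A=np.stack([d1,-d2],1);s=np.linalg.lstsq(A,o2-o1,rcond=None)[0]
    a=o1+d1*s[0];b=o2+d2*s[1];return (a+b)/2,np.linalg.norm(a-b)
E
python3 - <<'E'
from h import *
import pickle
S={}
for n in ["scene","side","wrist"]:
    c=r.get_calibration(n);p,d=r.capture(n);S[n]=(c,p,d);cv2.imwrite(f'pics/a_{n}.png',p);print(n,c)
pickle.dump(S,open('a.pkl','wb'));print(r.sense())
E
```

```text
pics
scene {'vfov': 43.27711926559516, 'cx': 334.05634576795103, 'cy': 229.0839812950595, 'rvec': array([ 2.10342773,  1.05788466, -0.48577278]), 'tvec': array([-0.35960957, -0.27401209,  1.96456946])}
side {'vfov': 54.37171548223317, 'cx': 320.3747622482774, 'cy': 241.167216174391, 'rvec': array([ 0.59254725, -2.66067581,  1.1809117 ]), 'tvec': array([0.57472866, 0.24079653, 0.88313941])}
wrist {'vfov': 70.10585097963161, 'cx': 323.142890775057, 'cy': 239.7058881941154, 'rvec': array([-5.58802382e-04,  3.11245229e+00,  4.09282722e-01]), 'tvec': array([ 0.62266535, -0.03123083,  0.39009723])}
{'time_s': 0.15, 'joints': array([ 1.48166415e+01,  2.20795487e+01,  3.98990456e-01, -1.90778372e-02,
       -6.84114331e+01, -1.48173045e+01]), 'joint_velocities': array([-0.05407504, -0.11105899,  0.25616938,  0.17130628,  0.0876378 ,
       -0.13069826]), 'effort': array([ 3.86667998e-04, -3.91052306e+01,  1.87588084e+01,  4.22235444e+00,
        1.23758311e-02, -1.38926293e-04]), 'tcp_pos': array([6.24555832e-01, 1.07655261e-05, 2.21734626e-01]), 'ee_rot': array([[-1.63132369e-03, -9.99998660e-01,  1.34243710e-04],
       [-1.11259133e-04,  1.34425387e-04,  9.99999985e-01],
       [-9.99998663e-01,  1.63130873e-03, -1.11478276e-04]]), 'wrist_force': array([ 0.11093494, -0.31014321, -0.14369184]), 'moment': array([0.01189785, 0.01808432, 0.04707592]), 'gripper_width': 1.0028261396120501}
```

View pics/a_scene.png

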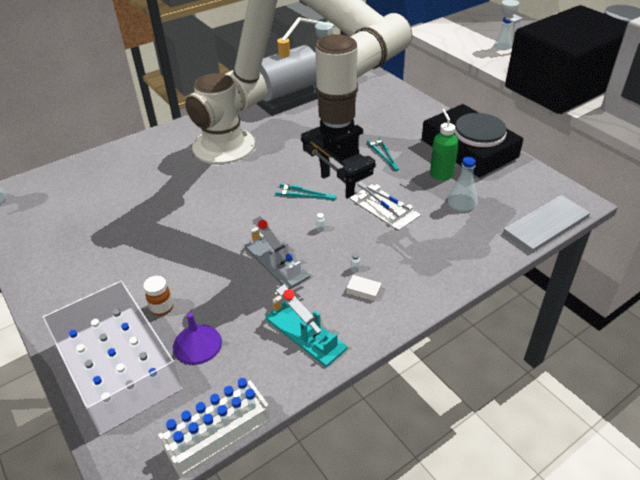

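View pics/a_side.png

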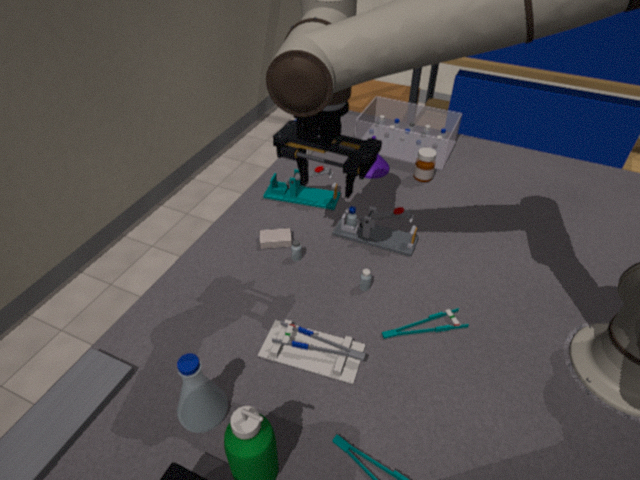

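View pics/a_wrist.png

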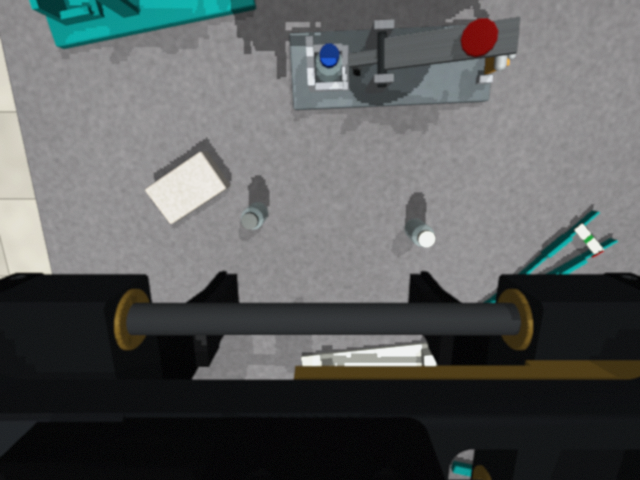

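Candidates for the knob are the grey clamp's red knob (scene 262,225; side 399,211; wrist 480,38) and the turquoise clamp's knob (scene 289,295; side 319,170). I choose the grey one. For the tweezers there is the steel pair with blue pads on the white rest (scene 385,203; side 315,345), plus two turquoise pairs (scene 305,192 and 383,154). I choose the steel pair on the rest. For the stopper I take the one on the grey clamp (scene 289,258; side 352,211; wrist 329,55), since the others are rack vials.

Run:
```python
from h import *
import pickle
S=pickle.load(open('a.pkl','rb'))
def blobs(n,kind,mn=6):
    c,p,d=S[n];h=cv2.cvtColor(p,cv2.COLOR_BGR2HSV)
    H,s,v=cv2.split(h)
    if kind=='red': m=((H<8)|(H>172))&(s>150)&(v>80)
    if kind=='blue': m=(H>105)&(H<130)&(s>140)&(v>60)
    k,l,st,ce=cv2.connectedComponentsWithStats(m.astype(np.uint8))
    return [(ce[i].round(1),st[i]) for i in range(1,k) if st[i,4]>=mn]
for n in S:
  for k in ['red','blue']:
    print(n,k,[(b[0].tolist(),b[1][4].item()) for b in blobs(n,k)])
c,p,d=S['scene'];im=cv2.resize(p[130:330,220:440],None,fx=3.5,fy=3,interpolation=cv2.INTER_CUBIC);cv2.imwrite('pics/b1.png',im)
c,p,d=S['side'];im=cv2.resize(p[190:390,240:430],None,fx=4,fy=3,interpolation=cv2.INTER_CUBIC);cv2.imwrite('pics/b2.png',im)
```

```text
scene red [([262.2, 224.0], 63), ([288.2, 294.2], 87)]
scene blue [([421.7, 7.7], 1628), ([505.5, 20.6], 17), ([395.1, 64.9], 339), ([468.6, 161.2], 122), ([393.0, 199.2], 30), ([384.4, 204.4], 29), ([288.4, 257.1], 39), ([124.7, 325.9], 35), ([72.6, 332.9], 44), ([111.1, 351.8], 42), ([151.1, 369.6], 14), ([96.7, 379.5], 48), ([241.9, 382.4], 74), ([228.2, 390.5], 74), ([249.6, 393.5], 71), ([214.3, 398.7], 77), ([236.0, 401.6], 77), ([200.2, 407.0], 80), ([222.0, 410.0], 79), ([185.8, 415.7], 81), ([207.7, 418.6], 83), ([170.9, 424.2], 85), ([192.9, 427.5], 85), ([177.8, 436.3], 90)]
side red [([318.7, 168.7], 40)]
side blue [([583.5, 49.8], 6418), ([546.0, 120.1], 11031), ([396.4, 120.4], 15), ([443.0, 130.4], 16), ([351.9, 209.1], 33), ([304.7, 331.0], 62), ([299.3, 344.6], 75), ([187.7, 363.8], 360)]
wrist red [([479.0, 36.9], 1050)]
wrist blue [([328.9, 55.1], 353)]
```

View pics/b1.png

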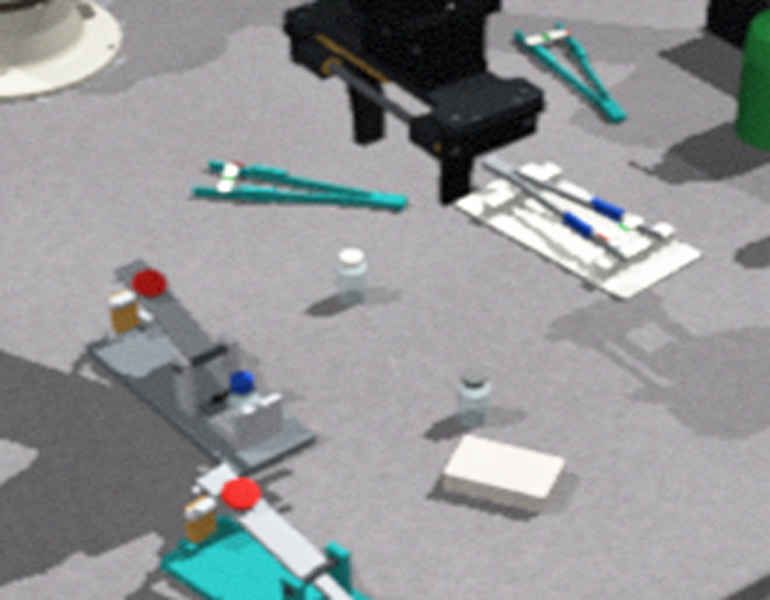

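View pics/b2.png

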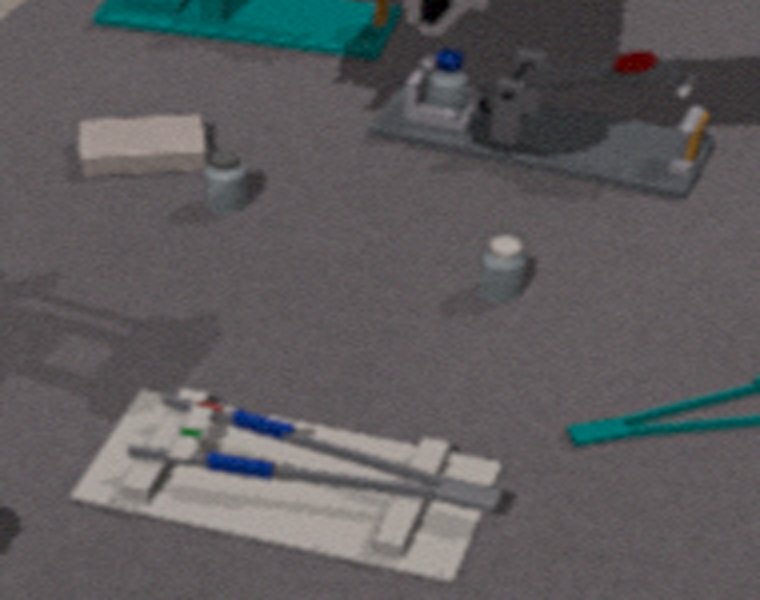

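The crops confirm the choice: a grey clamp with a red knob and blue stopper, and steel tweezers with blue pads on the white rest. Their heels face the robot base and their tips point away.

Run:
```python
from h import *
import pickle
S=pickle.load(open('a.pkl','rb'))
C={n:S[n][0] for n in S}
def T(name,**k):
    ks=list(k)
    for i in range(len(ks)):
        for j in range(i):
            P,e=tri(C[ks[i]],k[ks[i]],C[ks[j]],k[ks[j]]);print(name,ks[i],ks[j],P.round(4),round(e,4))
T('knob',scene=(262.2,224),wrist=(479,36.9),side=(398.8,210.7))
T('stop',scene=(288.4,257.1),wrist=(328.9,55.1),side=(351.9,209.1))
T('padA',scene=(393,199.2),side=(299.3,344.6))
T('padB',scene=(384.4,204.4),side=(304.7,331))
T('heel',scene=(220+492/3.5,130+165/3),side=(240+485/4,190+497/3))
# rest corners side -> z=0.005
c=C['side']
for u,v in [(148,390),(500,462),(452,580),(74,496)]:
    print('rest',onz(c,240+u/4,190+v/3,.005).round(4))
c=C['scene']
for u,v in [(456,205),(535,165),(702,252),(627,297)]:
    print('rest scene',onz(c,220+u/3.5,130+v/3,.005).round(4))
for n,u,v,z in [('wrist',293,108,.012),('wrist',489,100,.012)]: print('base',onz(C[n],u,v,z).round(4))
for n,uv in [('wrist',(426,238)),('wrist',(252,218))]: print('spare',onz(C[n],*uv,.05).round(4))
for uv in [(170,222),(225,186),(203,153),(147,190)]: print('carton',onz(C['wrist'],*uv,.022).round(3))
for n,uv in [('wrist',(65,47)),('wrist',(255,9))]: print('turq base',onz(C[n],*uv,.012).round(3))
```

```text
knob wrist scene [ 0.5062 -0.1508  0.0948] 0.0019
knob side scene [ 0.5077 -0.1522  0.0972] 0.0034
knob side wrist [ 0.5066 -0.1506  0.0994] 0.0015
stop wrist scene [ 0.6182 -0.1464  0.0624] 0.0004
stop side scene [ 0.6208 -0.1488  0.0666] 0.0024
stop side wrist [ 0.6181 -0.1445  0.0712] 0.0
padA side scene [0.571  0.2318 0.0292] 0.0016
padB side scene [0.5751 0.1984 0.0293] 0.0006
heel side scene [0.4581 0.2029 0.0242] 0.005
rest [0.6475 0.1818 0.005 ]
rest [0.463  0.1602 0.005 ]
rest [0.452  0.2499 0.005 ]
rest [0.6384 0.2714 0.005 ]
rest scene [0.4727 0.1572 0.005 ]
rest scene [0.4633 0.2483 0.005 ]
rest scene [0.6461 0.2714 0.005 ]
rest scene [0.6575 0.1827 0.005 ]
base [ 0.6535 -0.1098  0.012 ]
base [ 0.4545 -0.1176  0.012 ]
spare [0.519  0.0172 0.05  ]
spare [ 0.6933 -0.0033  0.05  ]
carton [0.788 0.007 0.022]
carton [ 0.726 -0.032  0.022]
carton [ 0.746 -0.065  0.022]
carton [ 0.808 -0.028  0.022]
turq base [ 0.875 -0.165  0.012]
turq base [ 0.688 -0.198  0.012]
```

Call:
{"fn": "play_rows", "kwargs": {
  "plan": [
    [[1.5, 2.5, -3, 0, 0, 0], [3.5, 6, -7.5, 0, 0, 0], [6, 9.5, -12, 0, 0, 0], [8, 11.5, -14.5, 0, 0, 0], [8.5, 11.8, -15.1, 0, 0, 0]]
  ],
  "hand": 0
}}

```text
time_s: 0.78
tcp_pos: [0.5046, -0.1522, 0.1362]
ee_rot: [[-0.003, -1.0, 0.002], [0.0, 0.002, 1.0], [-1.0, 0.003, 0.0]]
wrist_force: [0.8, -0.5, -0.4]
gripper_width: 0.511
```

Call:
{"fn": "play_rows", "kwargs": {
  "plan": [
    [[0, 0, 0, 0, 0, 0], [0, 0, 0, 0, 0, 0]]
  ]
}}

```text
time_s: 1.02
tcp_pos: [0.5084, -0.1503, 0.1383]
ee_rot: [[0.002, -1.0, -0.001], [-0.0, -0.001, 1.0], [-1.0, -0.002, -0.0]]
wrist_force: [0.1, 0.1, 0.6]
gripper_width: 0.29
```

Run:
```python
from h import *
import pickle
S={}
for n in ["scene","side"]:
    c=r.get_calibration(n);p,d=r.capture(n);S[n]=(c,p,d)
s=r.sense();print(s['time_s'],s['tcp_pos'],s['wrist_force'],s['gripper_width'])
a=cv2.resize(S['scene'][1][140:300,200:340],None,fx=2.8,fy=2.8);b=cv2.resize(S['side'][1][130:290,320:460],None,fx=2.8,fy=2.8)
cv2.imwrite('pics/c1.png',np.hstack([a,b]))
p=s['tcp_pos'];print(proj(S['scene'][0],p),proj(S['side'][0],p))
```

```text
1.125 [ 0.50816516 -0.15021987  0.13814269] [0.5410918  0.09960175 0.93670615] 0.193978196725596
[[260.88707352 211.0618285 ]] [[399.78744815 197.2177729 ]]
```

View pics/c1.png

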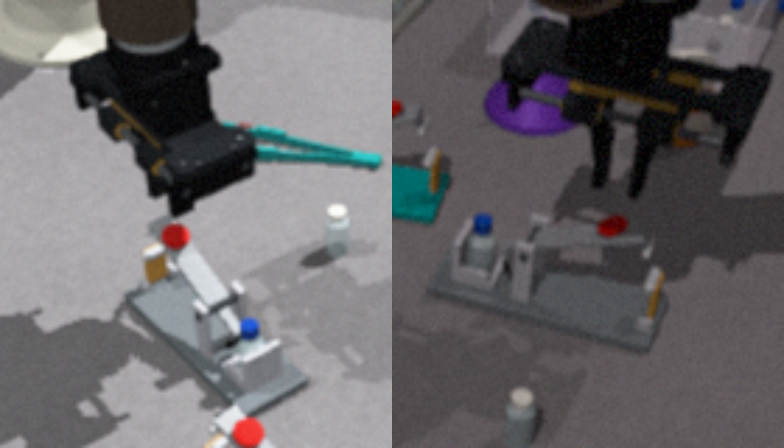

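The fingers stand right above the grey clamp's knob (side crop about 615,180 above 612,226). Next I shut them fully and press down.

Call:
{"fn": "play_rows", "kwargs": {
  "plan": [
    [[0, 0.1, 0, 0, 0, 0], [0.5, 0.1, 0, 0, 0, 0], [1.3, 0.2, 0, 0, 0, 0], [2.2, 0.2, 0, 0, 0, 0], [3, 0.2, 0, 0, 0, 0]]
  ]
}}

```text
time_s: 1.75
tcp_pos: [0.5047, -0.151, 0.1066]
ee_rot: [[-0.001, -1.0, 0.0], [0.0, 0.0, 1.0], [-1.0, 0.001, 0.0]]
wrist_force: [0.4, 0.2, -0.1]
gripper_width: 0.003
```

Call:
{"fn": "play_rows", "kwargs": {
  "plan": [
    [[0.5, 0.2, 0, 0, 0, 0], [1, 0.4, 0, 0, 0, 0], [1.5, 0.6, 0, 0, 0, 0], [2.0, 0.8, 0, 0, 0, 0]]
  ]
}}

```text
time_s: 2.25
tcp_pos: [0.4972, -0.1511, 0.0875]
ee_rot: [[0.001, -1.0, -0.0], [-0.0, -0.0, 1.0], [-1.0, -0.001, -0.0]]
wrist_force: [0.2, -0.8, 0.8]
gripper_width: 0.006
```

Call:
{"fn": "play_rows", "kwargs": {
  "plan": [
    [[0.4, 0, 0, 0, 0, 0], [0.8, 0, 0, 0, 0, 0], [1.2, 0, 0, 0, 0, 0], [1.5, 0, 0, 0, 0, 0]]
  ]
}}

```text
time_s: 2.75
tcp_pos: [0.4968, -0.1509, 0.0728]
ee_rot: [[0.0, -1.0, 0.0], [0.0, 0.0, 1.0], [-1.0, -0.0, 0.0]]
wrist_force: [-2.4, 0.3, 1.4]
gripper_width: 0.003
```

Call:
{"fn": "play_rows", "kwargs": {
  "plan": [
    [[0.1, 0, 0, 0, 0, 0], [0.2, 0, 0, 0, 0, 0]]
  ]
}}

```text
time_s: 3.0
tcp_pos: [0.4966, -0.151, 0.0708]
ee_rot: [[-0.001, -1.0, -0.0], [-0.0, -0.0, 1.0], [-1.0, 0.001, -0.0]]
wrist_force: [-3.9, 2.1, 10.1]
gripper_width: 0.007
```

Call:
{"fn": "play_rows", "kwargs": {
  "plan": [
    [[0.1, 0, 0, 0, 0, 0], [0.1, 0, 0, 0, 0, 0]]
  ]
}}

```text
time_s: 3.25
tcp_pos: [0.4966, -0.151, 0.0706]
ee_rot: [[-0.001, -1.0, -0.001], [-0.0, -0.001, 1.0], [-1.0, 0.001, -0.0]]
wrist_force: [-5.4, 2.0, 11.6]
gripper_width: 0.005
```

Call:
{"fn": "play_rows", "kwargs": {
  "plan": [
    [[0, 0, 0, 0, 0, 0]]
  ]
}}

```text
time_s: 3.38
tcp_pos: [0.4966, -0.151, 0.0706]
ee_rot: [[-0.001, -1.0, -0.001], [-0.0, -0.001, 1.0], [-1.0, 0.001, -0.0]]
wrist_force: [-5.2, 1.7, 12.0]
gripper_width: 0.006
```

Call:
{"fn": "play_rows", "kwargs": {
  "plan": [
    [[-0.5, 0, 0, 0, 0, 0], [-1.5, 0, 0, 0, 0, 0], [-3.5, 0, 0, 0, 0, 0], [-6, 0, 0, 0, 0, 0], [-7.5, -1, 3, 0, 0, 0]]
  ]
}}

```text
time_s: 4.0
tcp_pos: [0.5075, -0.1217, 0.1459]
ee_rot: [[0.002, -1.0, 0.003], [-0.0, 0.003, 1.0], [-1.0, -0.002, -0.0]]
wrist_force: [0.2, 0.1, -1.1]
gripper_width: 0.008
```

Run:
```python
from h import *
import pickle
S={}
for n in ["scene","side"]:
    c=r.get_calibration(n);p,d=r.capture(n);S[n]=(c,p,d)
s=r.sense();print(s['time_s'],s['tcp_pos'],s['wrist_force'],s['gripper_width'])
a=cv2.resize(S['scene'][1][140:300,200:340],None,fx=2.8,fy=2.8);b=cv2.resize(S['side'][1][130:290,320:460],None,fx=2.8,fy=2.8)
cv2.imwrite('pics/c2.png',np.hstack([a,b]))
```

```text
4.1 [ 0.5094821  -0.11963771  0.146798  ] [0.33494737 0.05417582 0.79355901] 0.006740344613213248
```

View pics/c2.png

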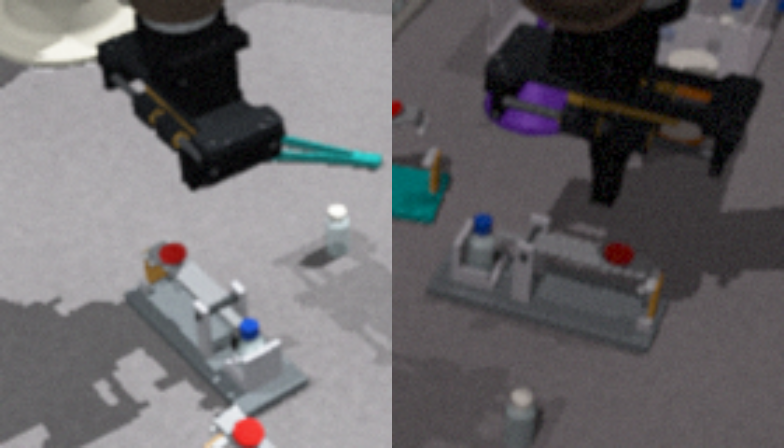

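The lever sits level and its end is under the brass catch with the fingers away, so it is latched (side crop knob 618,254). Before going to the tweezers I check obstacles near the rest.

Run:
```python
from h import *
import pickle
S=pickle.load(open('a.pkl','rb'))
C={n:S[n][0] for n in S}
print('knob',tri(C['scene'],(261.4,230.4),C['side'],(400.7,220.7)))
for n,uv in [('scene',(444,165)),('scene',(463,200)),('side',(250,440)),('side',(202,405))]:
    c,p,d=S[n];print(n,uv,dep(c,*uv,d[uv[1],uv[0]]).round(3))
print('flask cap',tri(C['scene'],(468.6,161.2),C['side'],(187.7,363.8)))
print('bottle cap',tri(C['scene'],(447,128),C['side'],(246,415)))
c=C['wrist'];print('cam',ray(c,c['cx'],c['cy']))
```

```text
knob (array([ 0.49978369, -0.15265435,  0.06987792]), np.float64(0.0032893369120588324))
scene (444, 165) [0.569 0.427 0.06 ]
scene (463, 200) [0.698 0.38  0.036]
side (250, 440) [0.522 0.469 0.144]
side (202, 405) [0.648 0.424 0.065]
flask cap (array([0.67231644, 0.40654192, 0.14160175]), np.float64(0.0008746284261130768))
bottle cap (array([0.53960406, 0.44947329, 0.16323421]), np.float64(0.003630718067681113))
cam (array([ 0.62358744, -0.07027087,  0.38348932]), array([-0.00237202,  0.25852576, -0.96600145]))
```

Call:
{"fn": "play_rows", "kwargs": {
  "plan": [
    [[-2, 0.7, 5, -1, 0, 0], [-4, 1.5, 11, -2, 0, 0], [-6, 2, 17, -3, 0, 0], [-8, 2.5, 23, -4, 0, 0], [-9, 3, 28, -5, 0, 0]]
  ]
}}

```text
time_s: 4.72
tcp_pos: [0.4769, 0.1609, 0.2354]
ee_rot: [[0.001, -0.638, -0.77], [0.001, -0.77, 0.638], [-1.0, -0.001, -0.0]]
wrist_force: [1.2, -0.1, -0.4]
gripper_width: 0.004
```

Run:
```python
from h import *
s=r.sense();print(s['time_s'],s['tcp_pos'],s['ee_rot'].round(3),s['joints'].round(1))
```

```text
4.725 [0.47688726 0.16090955 0.23542086] [[ 0.001 -0.638 -0.77 ]
 [ 0.001 -0.77   0.638]
 [-1.    -0.001 -0.   ]] [ 37.2   9.5 -15.1   0.  -65.3  13.2]
```

Call:
{"fn": "play_rows", "kwargs": {
  "plan": [
    [[0, -1, 0.6, -1, 0, 0], [0, -2, 1.5, -2, 0, 0], [0, -3, 2.2, -3, 0, 0], [0, -3.5, 2.9, -4, 0, 0], [0, -3.5, 2.9, -4.6, 0, 0]]
  ],
  "hand": 0.7
}}

```text
time_s: 5.35
tcp_pos: [0.4771, 0.2046, 0.2338]
ee_rot: [[-0.001, 0.109, -0.994], [-0.001, -0.994, -0.109], [-1.0, 0.0, 0.001]]
wrist_force: [0.4, 0.2, -0.9]
gripper_width: 0.489
```

Call:
{"fn": "play_rows", "kwargs": {
  "plan": [
    [[0, 0, 0, 0, 0, 0], [0, 0, 0, 0, 0, 0]]
  ]
}}

```text
time_s: 5.6
tcp_pos: [0.4772, 0.2042, 0.2342]
ee_rot: [[-0.0, 0.103, -0.995], [-0.0, -0.995, -0.103], [-1.0, 0.0, 0.0]]
wrist_force: [-0.0, 0.4, -0.5]
gripper_width: 0.672
```

Run:
```python
from h import *
import pickle
c=r.get_calibration('wrist');s=r.sense();p,d=r.capture('wrist');cv2.imwrite('pics/d1.png',p);pickle.dump((c,p,d,s),open('d1.pkl','wb'))
print(s['time_s'],s['tcp_pos'],s['ee_rot'].round(3),s['gripper_width'])
```

```text
5.6 [0.47723531 0.20420696 0.23424491] [[-0.     0.103 -0.995]
 [-0.    -0.995 -0.103]
 [-1.     0.     0.   ]] 0.6721802651823288
```

View pics/d1.png

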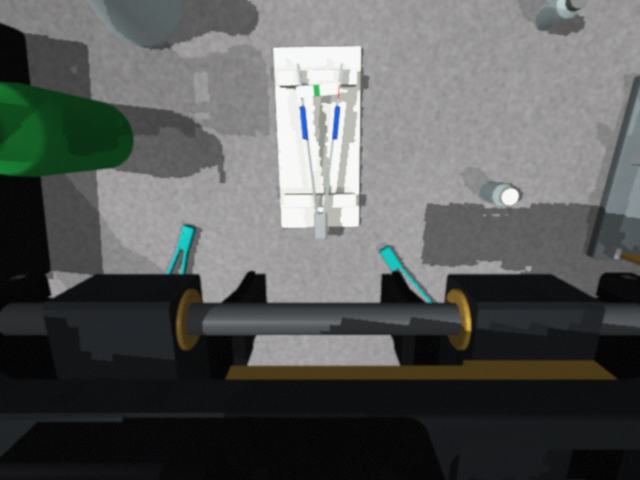

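The wrist view shows the steel tweezers on the rest: pads at (304,122) and (336,122), heel at (320,222), gauge at about (318,91). A second viewpoint closer in will give the height.

Call:
{"fn": "play_rows", "kwargs": {
  "plan": [
    [[2, 0, -1, 0, 0, 0], [4, 0, -2.5, 0, 0, 0], [6, 0, -4, 0, 0, 0], [6, 0, -4, 0, 0, 0], [6, 0, -4, 0, 0, 0]]
  ]
}}

```text
time_s: 6.28
tcp_pos: [0.5171, 0.2086, 0.1752]
ee_rot: [[0.001, 0.104, -0.995], [0.0, -0.995, -0.104], [-1.0, -0.0, -0.001]]
wrist_force: [-0.3, 1.1, 0.2]
gripper_width: 0.698
```

Run:
```python
from h import *
import pickle
c=r.get_calibration('wrist');s=r.sense();p,d=r.capture('wrist');cv2.imwrite('pics/d2.png',p);pickle.dump((c,p,d,s),open('d2.pkl','wb'))
print(s['time_s'],s['tcp_pos'],s['wrist_force'])
B=[]
for f in ['d1','d2']:
    c,p,d,s=pickle.load(open(f+'.pkl','rb'));H,S,V=cv2.split(cv2.cvtColor(p,cv2.COLOR_BGR2HSV))
    m=((H>105)&(H<130)&(S>140)&(V>60)).astype(np.uint8);k,l,st,ce=cv2.connectedComponentsWithStats(m)
    b=sorted([(ce[i],st[i]) for i in range(1,k) if st[i,4]>60],key=lambda t:t[0][0]);print([(x[0].round(1).tolist(),x[1].tolist()) for x in b]);B.append((c,b))
(c1,b1),(c2,b2)=B
P=[]
for i in range(2):
    q,e=tri(c1,b1[i][0],c2,b2[i][0]);P.append(q);print(q.round(4),e, onz(c2,*b2[i][0],.036).round(4),onz(c1,*b1[i][0],.036).round(4))
print((P[0]+P[1])/2)
```

```text
6.275 [0.51708976 0.20863249 0.17521187] [-0.30785701  1.05078858  0.19387185]
[([303.4, 122.4], [300, 107, 7, 32, 131]), ([335.6, 122.6], [333, 107, 6, 32, 123])]
[([300.9, 166.4], [297, 148, 9, 37, 189]), ([338.1, 166.2], [335, 148, 8, 37, 179])]
[0.5687 0.2339 0.0336] 5.097541265764668e-05 [0.5689 0.2337 0.036 ] [0.5686 0.2337 0.036 ]
[0.5721 0.2016 0.0304] 3.44602746453709e-05 [0.5724 0.2018 0.036 ] [0.5718 0.2017 0.036 ]
[0.57043627 0.21771315 0.03202548]
```

View pics/d2.png

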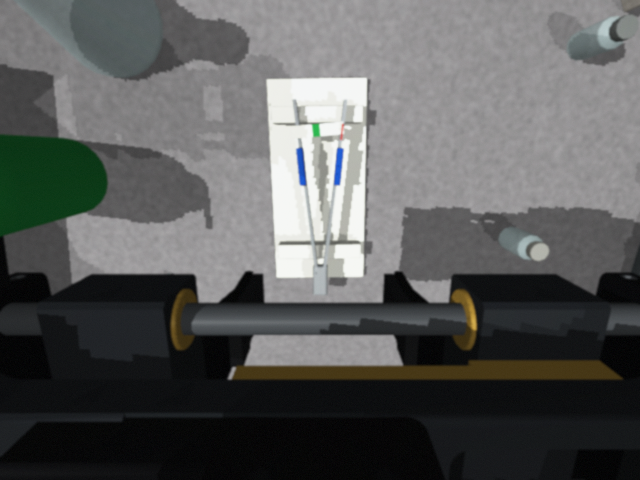

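Call:
{"fn": "play_rows", "kwargs": {
  "plan": [
    [[2, -0.2, -2, 0, 0, 0], [4.5, -0.35, -4, 0, 0, 0], [7, -0.35, -5.3, 0, 0, 0], [9, -0.35, -5.4, 0, 0, 0], [9, -0.35, -5.4, 0, 0, 0]]
  ]
}}

```text
time_s: 6.95
tcp_pos: [0.5695, 0.2174, 0.0839]
ee_rot: [[-0.002, 0.104, -0.995], [-0.001, -0.995, -0.104], [-1.0, 0.001, 0.002]]
wrist_force: [0.0, 0.2, 0.7]
gripper_width: 0.701
```

Run:
```python
from h import *
import pickle
S={}
for n in ['scene','side']:
    c=r.get_calibration(n);p,d=r.capture(n);S[n]=(c,p,d)
s=r.sense();print(s['time_s'],s['tcp_pos'],s['wrist_force'])
a=cv2.resize(S['scene'][1][120:250,330:440],None,fx=3.5,fy=3.5);b=cv2.resize(S['side'][1][260:390,240:390],None,fx=2.6,fy=3.5)
cv2.imwrite('pics/e1.png',np.hstack([a,b]))
q=s['tcp_pos'].copy();q[2]=.029;print(proj(S['scene'][0],q),proj(S['side'][0],q))
```

```text
7.05 [0.57081819 0.21820975 0.08602804] [-0.18241091  0.33578755  0.75820672]
[[388.9488511  201.00956682]] [[302.2375419  339.44416489]]
```

View pics/e1.png

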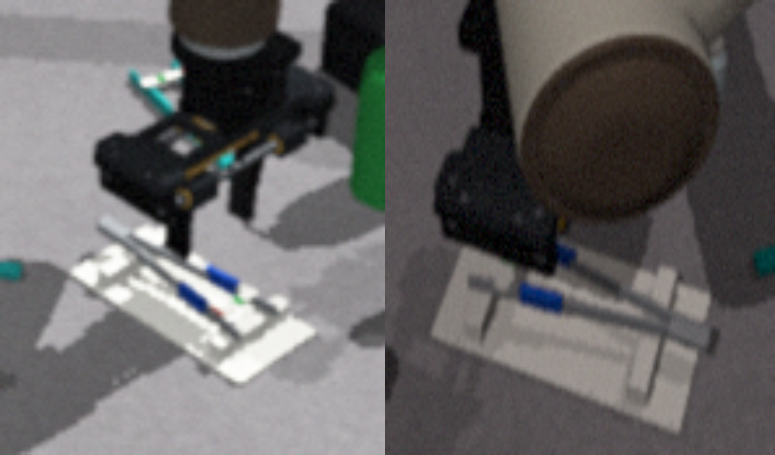

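The gripper is centred over the pads: my grip projection in the scene view is (389,201), against the measured pad midpoint (388.7,201.8). I go down.

Call:
{"fn": "play_rows", "kwargs": {
  "plan": [
    [[2, 0, 0, 0, 0, 0], [4, 0, 0, 0, 0, 0], [6, 0, 0, 0, 0, 0], [7.2, 0, 0, 0, 0, 0], [7.4, 0, 0, 0, 0, 0]]
  ]
}}

```text
time_s: 7.68
tcp_pos: [0.5705, 0.218, 0.0109]
ee_rot: [[0.0, 0.105, -0.994], [0.0, -0.994, -0.105], [-1.0, -0.0, -0.0]]
wrist_force: [0.6, -0.6, -0.4]
gripper_width: 0.702
```

Call:
{"fn": "play_rows", "kwargs": {
  "plan": [
    [[0, 0, 0, 0, 0, 0], [0, 0, 0, 0, 0, 0], [0, 0, 0, 0, 0, 0]]
  ],
  "hand": 0.38
}}

```text
time_s: 8.05
tcp_pos: [0.5707, 0.2179, 0.0112]
ee_rot: [[0.001, 0.105, -0.995], [0.001, -0.995, -0.105], [-1.0, -0.0, -0.001]]
wrist_force: [0.2, -1.7, 1.9]
gripper_width: 0.447
```

Call:
{"fn": "play_rows", "kwargs": {
  "plan": [
    [[0, 0, 0, 0, 0, 0], [0, 0, 0, 0, 0, 0], [0, 0, 0, 0, 0, 0]]
  ],
  "hand": 0.27
}}

```text
time_s: 8.43
tcp_pos: [0.5709, 0.2179, 0.0112]
ee_rot: [[0.001, 0.105, -0.994], [0.0, -0.994, -0.105], [-1.0, -0.0, -0.001]]
wrist_force: [-0.2, -1.5, 3.6]
gripper_width: 0.28
```

Run:
```python
from h import *
import pickle
S={}
for n in ['scene','wrist']:
    c=r.get_calibration(n);p,d=r.capture(n);S[n]=(c,p,d)
s=r.sense();print(s['time_s'],s['tcp_pos'],s['wrist_force'],s['gripper_width'])
a=cv2.resize(S['scene'][1][160:240,345:425],None,fx=5,fy=5)
cv2.imwrite('pics/f1.png',a);cv2.imwrite('pics/f2.png',S['wrist'][1])
```

```text
8.525 [0.5709278  0.21790995 0.01115809] [ 0.4717056  -1.47969134  5.74516112] 0.2703296059098452
```

View pics/f1.png

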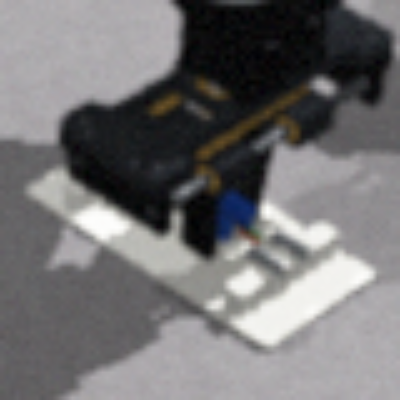

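View pics/f2.png

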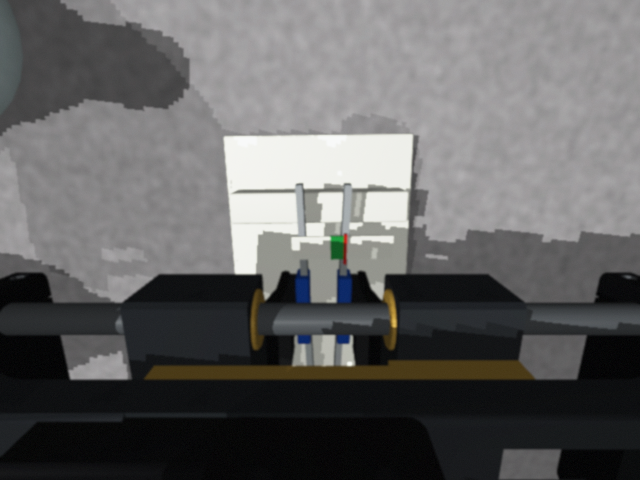

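The blades are gripped, and the red pointer (346,248) stands at the edge of the green band (331–345). I squeeze slightly more and look again before lifting.

Call:
{"fn": "play_rows", "kwargs": {
  "plan": [
    [[0, 0, 0, 0, 0, 0], [0, 0, 0, 0, 0, 0], [0, 0, 0, 0, 0, 0]]
  ],
  "hand": 0.245
}}

```text
time_s: 8.9
tcp_pos: [0.571, 0.2179, 0.0112]
ee_rot: [[0.001, 0.105, -0.994], [0.0, -0.994, -0.105], [-1.0, -0.0, -0.001]]
wrist_force: [0.2, -0.5, 5.8]
gripper_width: 0.248
```

Run:
```python
from h import *
c=r.get_calibration('wrist');p,d=r.capture('wrist')
s=r.sense();print(s['time_s'],s['tcp_pos'],s['wrist_force'],s['moment'],s['gripper_width'])
cv2.imwrite('pics/f3.png',cv2.resize(p[170:290,260:400],None,fx=5,fy=5,interpolation=cv2.INTER_CUBIC))
```

```text
8.95 [0.5709483  0.21794552 0.01120529] [-0.41555318 -2.11501198  5.12524864] [-0.49128716 -0.09693354 -0.05369757] 0.2524063456925672
```

View pics/f3.png

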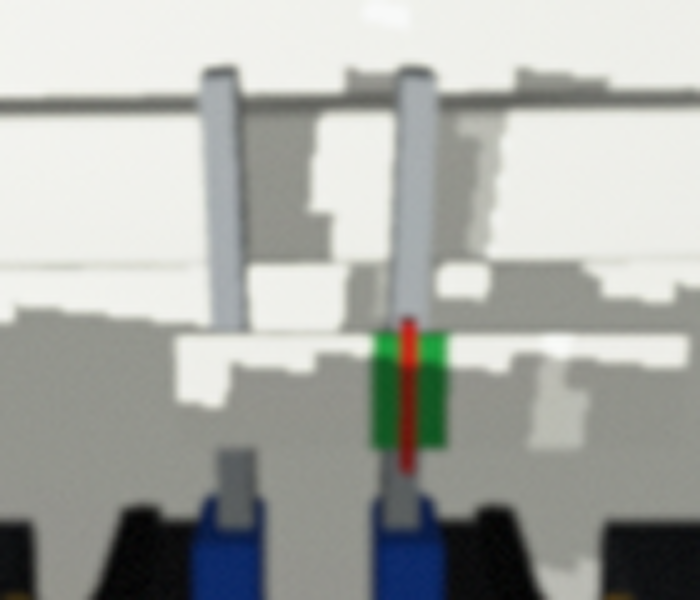

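The red pointer (408) stands in the middle of the green band (373–447). I lift gently.

Call:
{"fn": "play_rows", "kwargs": {
  "plan": [
    [[-0.2, 0, 0, 0, 0, 0], [-0.6, 0, 0, 0, 0, 0], [-1.2, 0, 0, 0, 0, 0], [-2, 0, 0, 0, 0, 0], [-3, 0, 0, 0, 0, 0]]
  ]
}}

```text
time_s: 9.57
tcp_pos: [0.5703, 0.2178, 0.0411]
ee_rot: [[-0.0, 0.105, -0.995], [-0.0, -0.995, -0.105], [-1.0, 0.0, 0.0]]
wrist_force: [0.2, -0.1, -0.4]
gripper_width: 0.243
```

Call:
{"fn": "play_rows", "kwargs": {
  "plan": [
    [[-1, 0, 0, 0, 0, 0], [-2.5, 0, 0, 0, 0, 0], [-4, 0, 0, 0, 0, 0], [-5, 0, 0, 0, 0, 0], [-5, 0, 0, 0, 0, 0]]
  ]
}}

```text
time_s: 10.2
tcp_pos: [0.5709, 0.2182, 0.0918]
ee_rot: [[0.002, 0.105, -0.995], [0.001, -0.995, -0.105], [-1.0, -0.001, -0.002]]
wrist_force: [0.4, -0.2, -1.0]
gripper_width: 0.248
```

Run:
```python
from h import *
S={}
for n in ['scene','side','wrist']:
    c=r.get_calibration(n);p,d=r.capture(n);S[n]=p
s=r.sense();print(s['time_s'],s['tcp_pos'],s['wrist_force'],s['moment'],s['gripper_width'])
cv2.imwrite('pics/g1.png',S['wrist'])
a=cv2.resize(S['scene'][120:250,330:440],None,fx=3.5,fy=3.5);b=cv2.resize(S['side'][240:370,230:380],None,fx=2.7,fy=3.5)
cv2.imwrite('pics/g2.png',np.hstack([a,b]))
```

```text
10.35 [0.56995378 0.21756465 0.09001832] [ 0.46700622 -0.51268723 -1.17269895] [-0.14097517 -0.00557445 -0.0337663 ] 0.24436071827510855
```

View pics/g1.png

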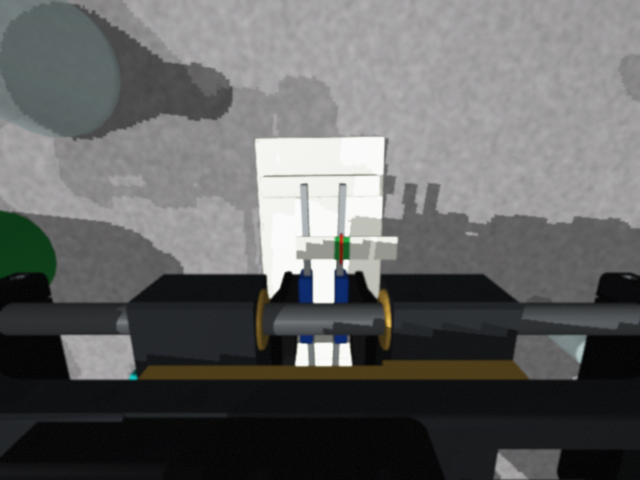

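View pics/g2.png

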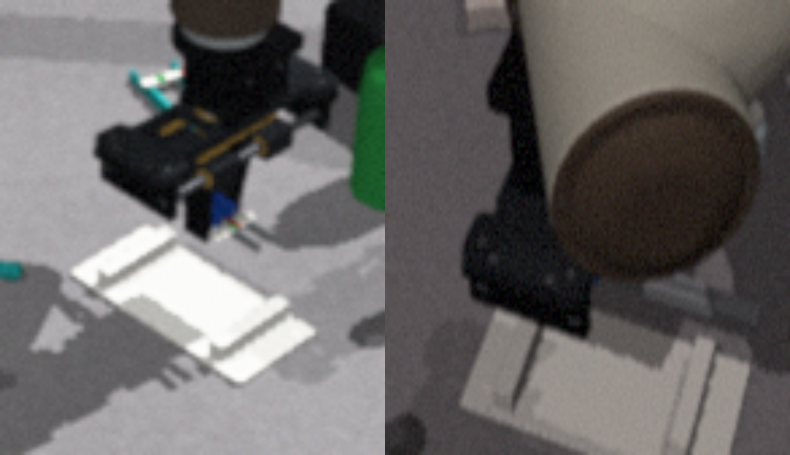

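The tweezers came off level, the pointer is still centred, and the rest is empty. I raise and carry them toward the clamp at moderate speed.

Call:
{"fn": "play_rows", "kwargs": {
  "plan": [
    [[-1, 0.5, 0, 0, 0, 0], [-2.5, 2, 0.2, 0, 0, 0], [-4, 4.5, 0.5, 0, 0, 0], [-5, 7.5, 0.9, 0, 0, 0], [-5.5, 10.5, 1.3, 0, 0, 0]]
  ]
}}

```text
time_s: 10.98
tcp_pos: [0.5686, 0.1097, 0.1476]
ee_rot: [[0.002, 0.104, -0.995], [0.001, -0.995, -0.104], [-1.0, -0.001, -0.002]]
wrist_force: [0.6, 0.6, 0.1]
gripper_width: 0.246
```

Call:
{"fn": "play_rows", "kwargs": {
  "plan": [
    [[0, 3, 0.35, 0, 0, 0], [0, 6, 0.7, 0, 0, 0], [0, 9, 1.1, 0, 0, 0], [0, 12, 1.5, 0, 0, 0], [0, 15, 1.8, 0, 0, 0]]
  ]
}}

```text
time_s: 11.6
tcp_pos: [0.5656, -0.0416, 0.1469]
ee_rot: [[0.001, 0.103, -0.995], [0.0, -0.995, -0.103], [-1.0, -0.0, -0.001]]
wrist_force: [1.1, 0.1, -0.9]
gripper_width: 0.252
```

Call:
{"fn": "play_rows", "kwargs": {
  "plan": [
    [[0, 2.5, 0.3, 0, 0, 0], [0, 4.5, 0.5, 0, 0, 0], [0, 6, 0.7, 0, 0, 0], [0, 6.6, 0.8, 0, 0, 0], [0, 6.6, 0.8, 0, 0, 0]]
  ]
}}

```text
time_s: 12.22
tcp_pos: [0.5651, -0.1056, 0.1456]
ee_rot: [[-0.0, 0.104, -0.995], [0.0, -0.995, -0.104], [-1.0, -0.0, 0.0]]
wrist_force: [-0.1, 0.6, -0.2]
gripper_width: 0.245
```

Run:
```python
from h import *
import pickle
S={}
for n in ['wrist','scene','side']:
    c=r.get_calibration(n);p,d=r.capture(n);S[n]=(c,p,d)
s=r.sense();print(s['time_s'],s['tcp_pos'],s['ee_rot'].round(3),s['wrist_force'],s['gripper_width'])
pickle.dump((S,s),open('h1.pkl','wb'))
cv2.imwrite('pics/h1.png',S['wrist'][1])
a=cv2.resize(S['scene'][1][140:300,200:360],None,fx=2.5,fy=2.5);b=cv2.resize(S['side'][1][130:290,290:450],None,fx=2.5,fy=2.5)
cv2.imwrite('pics/h2.png',np.hstack([a,b]))
```

```text
12.375 [ 0.56521252 -0.10495747  0.1454903 ] [[-0.     0.105 -0.994]
 [ 0.    -0.994 -0.105]
 [-1.    -0.     0.   ]] [ 0.24135675  0.77212291 -0.91965547] 0.24888009147651333
```

View pics/h1.png

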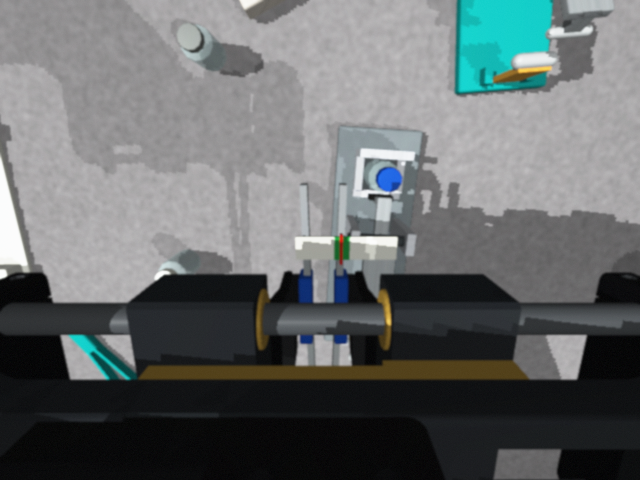

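View pics/h2.png

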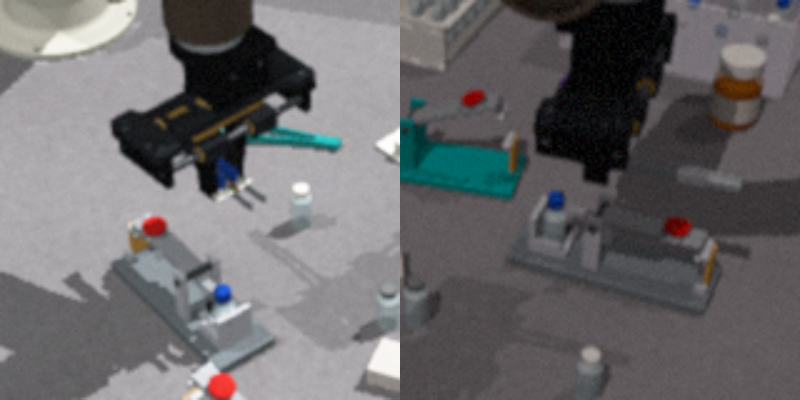

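Pointer at 341 within green 334–349. The stopper shows at (389,179) and the tips at (304,185) and (342,185). The lever is still latched. Next I measure the tips against the stopper.

Run:
```python
from h import *
import pickle
S,s=pickle.load(open('h1.pkl','rb'));c,p,d=S['wrist'];T=s['tcp_pos']
H,Sa,V=cv2.split(cv2.cvtColor(p,cv2.COLOR_BGR2HSV))
m=((H>105)&(H<130)&(Sa>140)&(V>60)).astype(np.uint8);k,l,st,ce=cv2.connectedComponentsWithStats(m)
for i in range(1,k):
    if st[i,4]>100: print(ce[i].round(1),st[i],'z.072',onz(c,*ce[i],.072).round(4))
i=[i for i in range(1,k) if st[i,4]>100 and ce[i][1]<230][0]
print('stop tri scene',[tri(c,ce[i],S[n][0],q) for n,q in [('scene',(288.4,257.1)),('side',(351.9,209.1))]])
for u in (304,342): print('tip',onz(c,u,184,T[2]+.0208).round(4),'depth pt',[dep(c,u,v,d[v,u]).round(4).tolist() for v in (188,200,215,228)])
print('gauge pts',[dep(c,u,248,d[248,u]).round(4).tolist() for u in (315,325,360,375)])
print('expected tip mid',T+np.array([.995*.055,.105*.055,.0158]))
cv2.imwrite('pics/h3.png',cv2.resize(p[120:290,260:420],None,fx=4,fy=3.5,interpolation=cv2.INTER_CUBIC))
```

```text
[388.5 178.7] [376 167  26  24 470] z.072 [ 0.6187 -0.1444  0.072 ]
[304.7 288.4] [298 271  14  32 375] z.072 [ 0.5327 -0.095   0.072 ]
[341.2 288.4] [335 271  14  32 369] z.072 [ 0.5356 -0.1219  0.072 ]
stop tri scene [(array([ 0.61808791, -0.14623263,  0.06222848]), np.float64(0.0001911990904441493)), (array([ 0.61840801, -0.14469436,  0.07091411]), np.float64(0.0004273930599968972))]
tip [ 0.6192 -0.0917  0.1663] depth pt [[0.6175, -0.0918, 0.166], [0.6127, -0.0923, 0.1671], [0.6062, -0.0928, 0.1656], [0.6007, -0.0934, 0.166]]
tip [ 0.6208 -0.1072  0.1663] depth pt [[0.6191, -0.1074, 0.1656], [0.6143, -0.1079, 0.1663], [0.6078, -0.1088, 0.1654], [0.6025, -0.1093, 0.1666]]
gauge pts [[0.5931, -0.0989, 0.1685], [0.5932, -0.1031, 0.1674], [0.5948, -0.118, 0.1674], [0.5958, -0.1241, 0.1684]]
expected tip mid [ 0.61993752 -0.09918247  0.1612903 ]
```

View pics/h3.png

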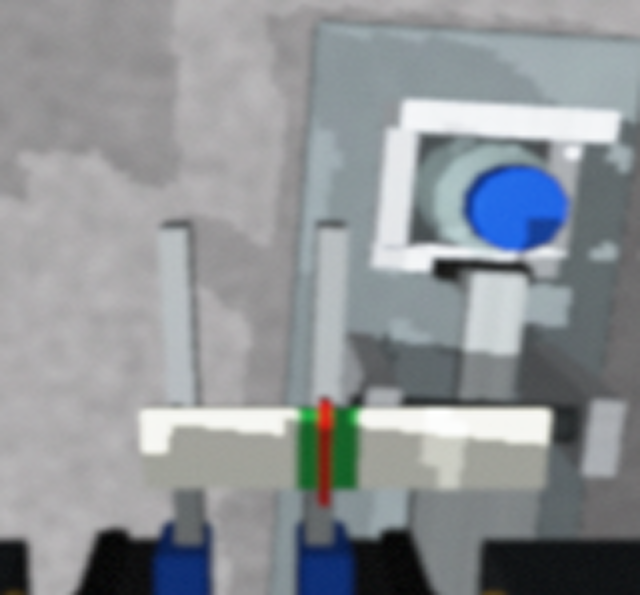

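Call:
{"fn": "play_rows", "kwargs": {
  "plan": [
    [[0, 1, 0.1, 0, 0, 0], [0, 2.5, 0.3, 0, 0, 0], [0, 3.8, 0.5, 0, 0, 0], [1, 4.4, 0.6, 0, 0, 0], [2.2, 4.5, 0.6, 0, 0, 0]]
  ]
}}

```text
time_s: 13.0
tcp_pos: [0.5636, -0.1516, 0.1226]
ee_rot: [[-0.0, 0.103, -0.995], [0.0, -0.995, -0.103], [-1.0, -0.0, 0.0]]
wrist_force: [-0.2, -0.2, -0.6]
gripper_width: 0.25
```

Call:
{"fn": "play_rows", "kwargs": {
  "plan": [
    [[1, 0, 0, 0, 0, 0], [2, 0, 0, 0, 0, 0], [2.6, 0, 0, 0, 0, 0], [2.6, 0, 0, 0, 0, 0], [2.6, 0, 0, 0, 0, 0]]
  ]
}}

```text
time_s: 13.62
tcp_pos: [0.5642, -0.1509, 0.0979]
ee_rot: [[0.001, 0.105, -0.994], [-0.0, -0.994, -0.105], [-1.0, 0.0, -0.001]]
wrist_force: [0.2, 1.0, -0.1]
gripper_width: 0.248
```

Run:
```python
from h import *
import pickle
S={}
s=r.sense();print(s['time_s'],s['tcp_pos'],s['ee_rot'].round(3),s['wrist_force'],s['gripper_width'])
for n in ['wrist','scene','side']:
    c=r.get_calibration(n);p,d=r.capture(n);S[n]=(c,p,d)
pickle.dump((S,s),open('i1.pkl','wb'))
T=s['tcp_pos'];c,p,d=S['wrist']
H,Sa,V=cv2.split(cv2.cvtColor(p,cv2.COLOR_BGR2HSV))
m=((H>105)&(H<130)&(Sa>140)&(V>60)).astype(np.uint8);k,l,st,ce=cv2.connectedComponentsWithStats(m)
for i in range(1,k):
    if st[i,4]>60: print(ce[i].round(1),st[i],'z.072',onz(c,*ce[i],.072).round(4))
t=[onz(c,u,184,T[2]+.0208) for u in (304,342)];print('tips',t,(t[0]+t[1])/2)
for u in (304,342): print([dep(c,u,v,d[v,u]).round(4).tolist() for v in (188,200,215,228)])
cv2.imwrite('pics/i1.png',cv2.resize(p[120:290,260:420],None,fx=4,fy=3.5,interpolation=cv2.INTER_CUBIC))
a=cv2.resize(S['scene'][1][170:290,230:350],None,fx=3.3,fy=3.3);b=cv2.resize(S['side'][1][160:280,310:430],None,fx=3.3,fy=3.3)
cv2.imwrite('pics/i2.png',np.hstack([a,b]))
```

```text
13.625 [ 0.56422881 -0.15085269  0.09791146] [[ 0.001  0.105 -0.994]
 [-0.    -0.994 -0.105]
 [-1.     0.    -0.001]] [ 0.15897269  1.03738207 -0.13353608] 0.248215565730422
[324.1 176.6] [310 162  29  30 704] z.072 [ 0.6184 -0.1453  0.072 ]
[304.7 288.5] [298 271  15  32 375] z.072 [ 0.5524 -0.1408  0.072 ]
[341.3 288.2] [335 270  14  33 377] z.072 [ 0.5548 -0.1623  0.072 ]
[306.1 338.4] [300 335  13   8  95] z.072 [ 0.5195 -0.1447  0.072 ]
[340.3 338.7] [334 335  13   9 106] z.072 [ 0.5215 -0.1656  0.072 ]
tips [array([ 0.61828807, -0.13684116,  0.11871146]), array([ 0.61993071, -0.15231019,  0.11871146])] [ 0.61910939 -0.14457568  0.11871146]
[[0.6166, -0.137, 0.1179], [0.6118, -0.1375, 0.1193], [0.6055, -0.138, 0.1191], [0.5996, -0.1385, 0.1176]]
[[0.6183, -0.1525, 0.1187], [0.6133, -0.1532, 0.1177], [0.6071, -0.1539, 0.1183], [0.6014, -0.1546, 0.1178]]
```

View pics/i1.png

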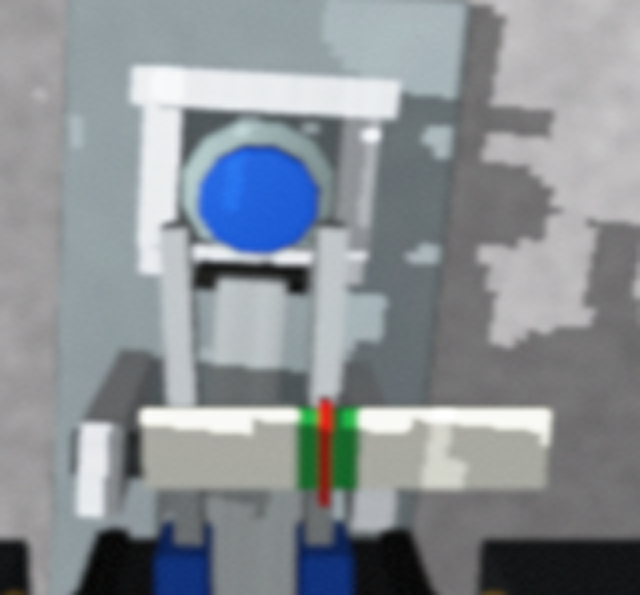

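View pics/i2.png

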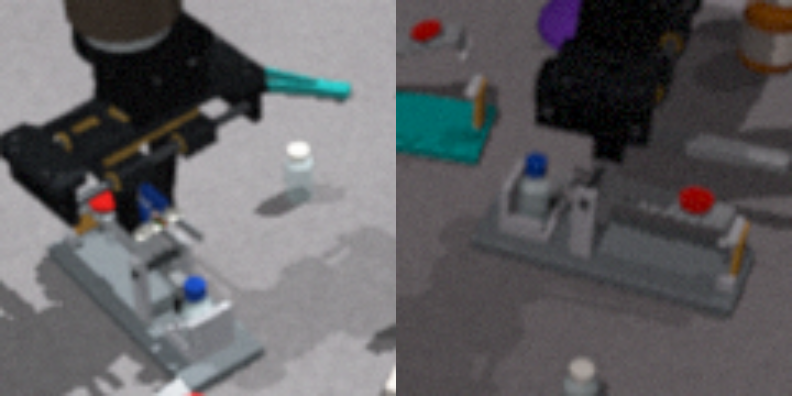

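The tips (midpoint 0.619, -0.145) stand over the stopper (0.618, -0.145), about 37 mm clear. The pointer (325) is mid-band (298–357), and the lever is still latched. I hold still briefly, do a last check and hand in.

Call:
{"fn": "play_rows", "kwargs": {
  "plan": [
    [[0, 0, 0, 0, 0, 0], [0, 0, 0, 0, 0, 0], [0, 0, 0, 0, 0, 0], [0, 0, 0, 0, 0, 0]]
  ]
}}

```text
time_s: 14.28
tcp_pos: [0.5639, -0.1509, 0.0976]
ee_rot: [[0.0, 0.105, -0.995], [0.0, -0.995, -0.105], [-1.0, -0.0, -0.0]]
wrist_force: [1.2, 0.8, -0.2]
gripper_width: 0.247
```

Run:
```python
from h import *
import pickle
S,s0=pickle.load(open('i1.pkl','rb'))
print('tip ends in scene',proj(S['scene'][0],[[.6183,-.1368,.1187],[.6199,-.1523,.1187]]),'seen ~',(230+200/3.3,170+238/3.3))
s=r.sense();print(s['time_s'],s['tcp_pos'],abs(s['joint_velocities']).max(),s['wrist_force'],s['gripper_width'])
print(r.finish_job())
```

```text
tip ends in scene [[290.23973255 238.73198421]
 [285.17354366 241.75755941]] seen ~ (290.6060606060606, 242.12121212121212)
14.275 [ 0.56388196 -0.15091953  0.09756253] 0.0872505250225975 [ 1.20746756  0.84967486 -0.23261901] 0.2467997264669298
the job is handed in; nothing more can be done
None
```

I pressed the grey clamp's red knob to its stop (about 12 N) and let go. The lever then stayed level under the catch in both the scene and side views. I picked the steel tweezers off the white rest, squeezed them until the red pointer sat mid-green, and carried them to the vial. The job was handed in at 14.3 s.

**Last checks, before handing in:**
- **Tips over the stopper:** their midpoint measured (0.619, -0.145) against the stopper at (0.618, -0.145), within about 1 mm. They are roughly 37 mm clear of it.
- **Level:** blade heights agreed to within about 2 mm along the visible length.
- **Squeeze:** the opening was steady at 0.247 (about 21.5 mm over the pads), and the pointer was centred in the green band. The tips never came near shutting.
- **Still:** the arm was at rest.

**Disagreements:**
- The stopper height came out at 62 mm from the scene and wrist views but 71 mm from the side and wrist views, against 72 mm in the text. I used 72 mm.
- One tip's rough pixel in the scene view was about 3 px (4 to 5 mm) lower than I calculated. That was not chased further.
- The wrist read about 5 N upward while gripping on the rest. It vanished on lifting.

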